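# Set the washing programme and start it

## Task

Turn the large knurled dial clockwise by fingertip friction until its pointer clicks into the position with the long bar mark, then take the finger off it, press the start button fully down and let it spring back. Touch only, and gently: do not grasp or lift anything, do not touch the smaller dial, and leave the things standing around where they are.

Things in the scene. Friction and masses are not known exactly. Their poses are not given: they have to be found in the camera images.
- console: white control console fixed on the table, 210 mm deep (x) by 460 mm wide (y) by 60 mm high; origin: centre of its underside, z up, -x is its front. Three control units stand on its flat top in a row along its y, 25 mm in front of its centre line, 140 mm apart; which unit is at which place changes
- prog_unit: fixed round bezel of the large dial, 136 mm across and 10 mm thick, on the console's top; origin: centre of its underside, on the dial's axis, axes parallel to the console's. On its upper face, on a circle of radius 55 mm round the dial, are four dark marks: three small dots and one long bar (18 x 5 mm), on the side away from the console's front
- prog_dial_top (a point): on the large dial's upright axis, at the dial's flat top face. The dial is dark grey, 90 mm across, 22 mm thick, knurled round the rim; its top is 38 mm above the origin of prog_unit. It is spring-mounted: pushed straight down it gives up to 5 mm, taking about 3 N to start and about 9 N at the bottom stop, and springs back up. A fingertip pressed on its grippy top about 30 mm off the axis and moved round carries it by friction (about 1)
- prog_dial_pointer (a point): outer end of the white pointer line on the large dial's top, 44 mm from the dial's axis; turns with the dial
- prog_mark (a point): middle of the long bar mark on the bezel, 56.5 mm from the dial's axis, 28 mm below the dial's top; the pointer is in line with it when the dial is in the wanted detent
- prog_dial (a joint): angle of the large dial, rad, growing clockwise as seen from above. Sprung detents at 0.00 (first dot), 0.628 (second dot), 1.257 (long bar) and 1.885 (last dot), end stops just outside these; left alone it snaps to the nearer detent. It starts in or near one of the first two. Turning it takes at most about 0.07 N m
- start_top (a point): centre of the top face of the start button: round, dark grey, flat, 32 mm across, in a round housing 48 mm across that stands 12 mm above the console; its top is 22 mm above the console's top
- start (a joint): travel of the start button, m: 0 released, 0.006 fully down; springs back; fully down takes 5 N
- spin_dial_top (a point): on the axis, at the top face, of the smaller knurled dial (54 mm across, top 30 mm above the console), which is to be left as it is
- spin_dial (a joint): angle of the smaller dial, rad, clockwise from above; turns freely with slight friction, stays where left
- dose_cup: open dosing cup, 42 mm across, 40 mm high, standing on the console's rear strip. Bystander, loose; origin: centre of its underside
- soap_tin: flat metal tin 40 x 70 x 24 mm lying on the console's rear strip. Bystander, loose; origin: centre of its underside
- softener: bottle 68 mm across, 150 mm high, behind the console. Bystander, loose; origin: centre of its underside
- descaler: can 60 mm across, 130 mm high, behind the console. Bystander, loose; origin: centre of its underside
- salt_jar: jar 76 mm across, 100 mm high, behind the console. Bystander, loose; origin: centre of its underside
- stain_brush: wooden brush about 160 mm long lying on the table in front of the console, origin under its middle. Bystander, loose
- peg_basket: slatted basket 100 x 140 x 60 mm on the table left of the console. Bystander, loose; origin: centre of its underside
- paper_roll: upright paper roll 110 mm across, 220 mm high, right of the console. Bystander, loose; origin: centre of its underside
- spin_unit: fixed round bezel under the smaller dial, 80 mm across, 10 mm thick, on the console's top; origin: centre of its underside
- start_base: fixed round housing of the start button, 48 mm across, 12 mm high, on the console's top; origin: centre of its underside

How it is judged (in metres and radians):
On the way, in this order (a step that is already met when the one before it is completed fails the run):
1. the large dial rests in the detent at the long bar (within 0.12 rad), not touched any more (value of joint prog_dial between 1.137 and 1.377 rad and contact force between the fingers and prog_unit below 0.1 N and velocity of joint prog_dial between -0.2 and 0.2 rad/s), for 0.15 s.
2. the start button is pressed down (more than 4.5 mm) with the dial still at the long bar (value of joint start above 0.0045 m and value of joint prog_dial between 1.137 and 1.377 rad), for 0.05 s.
3. the start button has sprung back (value of joint start below 0.0015 m), for 0.2 s.
At the end, for the whole second after the job is handed in: The large dial rests in the detent at the long bar, 1.257 rad within 0.12, and the start button, after being pressed past 4.5 mm, is back up (under 1.5 mm) (value of joint prog_dial between 1.137 and 1.377 rad and value of joint start below 0.0015 m and velocity of joint prog_dial between -0.1 and 0.1 rad/s); the robot touches nothing.
It fails at once if the dial is pressed or squeezed with more than 35 N (contact force between anything else and prog_unit above 35 N).
It fails at once if the start button is pressed before the dial is set (value of joint start above 0.0045 m and not (value of joint prog_dial between 1.057 and 1.457 rad)).
It fails at once if the start button is hit with more than 40 N (contact force between anything else and start_base above 40 N).
It fails at once if the robot touches the smaller dial (contact force between any of the fingers, the arm and spin_unit above 1.5 N).
It fails at once if a bystander is moved by more than 20 mm, lifted or knocked over (distance of any of dose_cup, soap_tin, softener, descaler, salt_jar, stain_brush, peg_basket, paper_roll from where it was at the start of the episode above 0.02 m or angle between any of dose_cup, soap_tin, softener, descaler, salt_jar, stain_brush, peg_basket, paper_roll's own z axis and vertical above 0.5 rad).
It also fails if it takes over 40 s, if anything falls off the work surface, if the arm or the gripper's body presses on something with over 40 N, if the wrist force passes 120 N, or if a joint passes its speed limit or range.

## Robot

A 7-joint arm with a two-finger parallel gripper is mounted at the origin on the work surface. World frame = base frame: x ahead of the robot, y to its left, z up, the work surface at z = 0. Lengths are in mm, angles in degrees, forces in N, time in s.
With the tool pointing down it reaches from about 400 to 875 mm from the base axis. Payload 19.3 kg.
Tool frame: the origin (TCP) lies midway between the tips of the shut fingers; the grasp point (between the pads) lies 19 mm behind it; z points along the fingers, y is the line along which they close (so a half turn about z gives the same grasp; the last joint's range is limited). The gripper opens to 85 mm and grips with 20 to 120 N. Pads are 22 mm wide; open, the fingers measure 114 mm over their backs; the gripper's body (76 mm by 85 mm) begins 54 mm behind the grasp point. The pads swing forward as they close: fully open they stand 13 mm farther back than shut.
Start: joints at [-70.027, 29.874, -2.08, 91.645, 1.215, 58.505, -6.463], TCP at [254.182, 570.969, 231.291] pointing down, gripper open.
Joint ranges: [-166.77, 166.77], [-17.47, 122.26], [-85.68, 81.53], [9.62, 139.38], [-72.42, 252.41], [9.2, 110.78], [-144.41, 144.41]. Speed limits (degrees/s): [108.29, 108.29, 136.94, 136.94, 172.46, 172.46, 172.46].

## Interface

Orientations are given as a 3x3 rotation matrix whose columns are the frame's x, y, z axes.
In Python, from rig import bot gives the robot as it stands.
- The arm moves only by the tool arm_command, never from a script. Its argument "rows" is a list of rows, each an object of numbers: "dx", "dy", "dz": the shift along the tool's x, y, z in units of 0.03 m (1.0 is 0.03 m); "wx", "wy", "wz": the turn, a rotation vector about the tool's x, y, z in units of 6 degrees (1.0 is 6 degrees). In form: [{"dx": .., "dy": .., "dz": .., "wx": .., "wy": .., "wz": ..}, ...]. A call has 1 to 5 rows; each row shifts and turns the commanded pose from where the row before left it, along the tool's axes as they then stand; what a row does not reach is not made up. A row lasts 1/10 s, in which the tool goes at most 50 mm and 8.59 degrees, less where a joint would pass 70% of its speed; a pose out of reach is approached as far as the arm can. A call with a number of a shift or a turn outside -1 to 1 is refused whole. A call with a gripper value outside its range is refused whole. "hand" is the gripper command: -1 is shut, 1 is fully open, values between are in proportion, set as the call begins (left out, the last holds). The fingers move at their own pace and stop on an object; "newtons" is the grip in N (left out, the last holds). Time passes only in rows, so rows that do not move let the fingers close. It gives the time, the measured TCP pose, the force, the opening and the grip force at its end, in the units of the state.
- bot.state(): the state, without advancing time (a new reading comes with each control period).
- bot.capture(name): name is "side" or "top"; returns the picture (384x512x3 uint8, blue, green, red); there is no depth.
- bot.camera_info(name): a dict with "fx", "fy", "cx", "cy" (pixels), "R" (3x3) and "t" (3): a world point X has camera coordinates R X + t. Camera axes: x right, y down, z forward; pixel columns grow to the right and rows downward; lengths in mm; the calibration is good to about 2 mm. A picture is of the moment at which its call begins. camera_info takes no time and is no camera call.
- bot.job_done(): hands the job in; it is judged then, once.
The state is a dict: "clock": time; "qpos": joint angles; "qvel": joint speeds; "tau": joint torques, N m; "eef_pos": TCP position; "ee_rot": TCP orientation; "wrist_force": force on the tool from outside, world axes, zero at the start; "ft_torque": the same for the moment, N m; "opening": opening from 0.0 (shut) to 1.0 (fully open); "gripper_force": force on a finger pad.
Only numpy, scipy, OpenCV 4.12 (cv2) and the standard library are available. Lean on these libraries where they do the work, as an engineer would, in place of code of your own. Each camera call takes 0.05 s, during which the arm holds its last target. There are 200 camera calls.

## Working session

There is one attempt and no reset: what is moved stays moved. The work goes in short steps, Python scripts to look and compute and a tool call to move; the robot and the scene stay as the last step left them, time stands still between calls to the robot, and variables do not carry over. Pictures are saved under pics/ and viewed, at most 10 in all, crops included, and the job is handed in when it is done.

Besides the shell and the picture viewer there is one more tool, called as a command line: name --argument value ..., lists and objects as JSON in quotes. arm_command: Moves the arm, as the interface text tells. Its arguments: {"type":"object","properties":{"rows":{"type":"array"},"hand":{"type":"number"},"newtons":{"type":"number"}},"required":["rows"]}

```bash
mkdir -p pics; ls; python3 - <<'E'
from rig import bot
import cv2
s=bot.state();print(s["clock"],s["eef_pos"],s["ee_rot"],s["opening"],s["wrist_force"])
for n in("top","side"):
    im=bot.capture(n);cv2.imwrite(f"pics/{n}0.png",im);print(n,bot.camera_info(n))
E
```

```text
pics
0.0 [254.07967167 570.68063555 230.72811331] [[-9.13578247e-01  4.06662825e-01 -3.66008946e-04]
 [ 4.06662979e-01  9.13577645e-01 -1.05254109e-03]
 [-9.36517420e-05 -1.11042093e-03 -9.99999379e-01]] 0.9997011460520028 [ 0.58594935 -0.72825375  0.27400473]
top {'fx': 361.8519947792736, 'fy': 361.8519947792736, 'cx': 258.2217605399767, 'cy': 194.65262201252247, 'R': array([[ 0.00895186, -0.99990872,  0.01011968],
       [-0.99507236, -0.00990702, -0.09865517],
       [ 0.09874642, -0.00918667, -0.99507022]]), 't': array([  -6.08629106,  585.86131771, 1338.32785114])}
side {'fx': 497.9710897594778, 'fy': 497.9710897594778, 'cx': 257.2715251547444, 'cy': 189.47898549801613, 'R': array([[ 0.9981578 , -0.05878396,  0.01501532],
       [-0.02863162, -0.67458537, -0.73764138],
       [ 0.0534906 ,  0.73585258, -0.67502573]]), 't': array([-616.83760642,   65.97677645, 1488.11805109])}
```

View pics/top0.png

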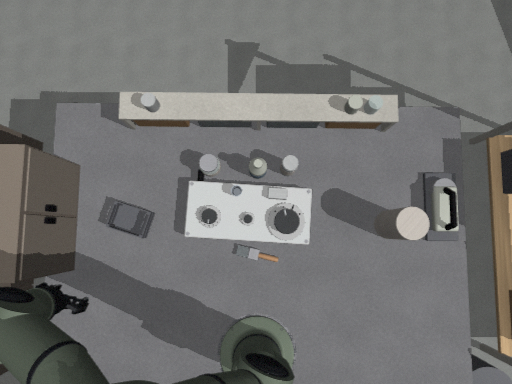

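View pics/side0.png

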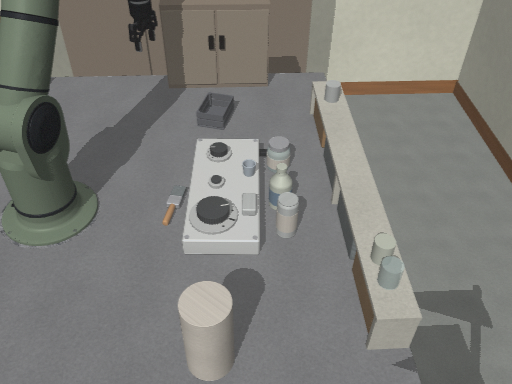

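The top view shows the large dial near (286,221), the start button near (246,219), and the smaller dial near (208,216). In the side view these are at (213,210), (216,181) and (219,151). Next I measure from crops.

```bash
cat > h.py <<'E'
from rig import bot
import cv2, numpy as np
def ray(n,u,v,z):
    c=bot.camera_info(n);R,t=c["R"],c["t"]
    o=-R.T@t; d=R.T@np.array([(u-c["cx"])/c["fx"],(v-c["cy"])/c["fy"],1])
    return o+d*(z-o[2])/d[2]
def proj(n,X):
    c=bot.camera_info(n);p=c["R"]@np.array(X)+c["t"]
    return np.array([c["fx"]*p[0]/p[2]+c["cx"],c["fy"]*p[1]/p[2]+c["cy"]])
E
python3 - <<'E'
from h import *
im=cv2.imread("pics/top0.png")
# white console
g=im.min(2); m=(g>190).astype(np.uint8)
m[:150]=0;m[260:]=0;m[:,:170]=0;m[:,320:]=0
m=cv2.morphologyEx(m,cv2.MORPH_CLOSE,np.ones((3,3)))
cs,_=cv2.findContours(m,cv2.RETR_EXTERNAL,cv2.CHAIN_APPROX_NONE)
c=max(cs,key=cv2.contourArea);h=cv2.convexHull(c)
r=cv2.minAreaRect(h);print(r)
P=[ray("top",*p,60)[:2] for p in cv2.boxPoints(r)];print(np.round(P,1))
for n,b in(("top",(180,175,140,80)),("side",(180,135,90,120))):
    i=cv2.imread(f"pics/{n}0.png");x,y,w,hh=b
    cv2.imwrite(f"pics/c_{n}.png",cv2.resize(i[y:y+hh,x:x+w],None,fx=5,fy=5,interpolation=cv2.INTER_CUBIC))
E
```

```text
((248.2292022705078, 212.32041931152344), (123.25988006591797, 54.92179489135742), 3.708428144454956)
[[ 429.7  265.4]
 [ 631.3  258.1]
 [ 606.2 -197.4]
 [ 404.8 -183.3]]
```

View pics/c_top.png

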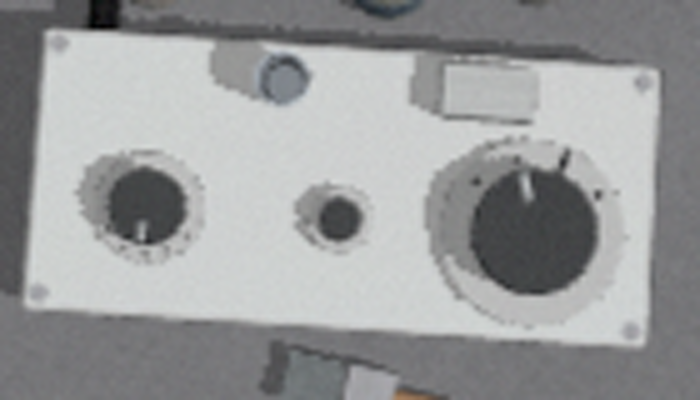

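View pics/c_side.png

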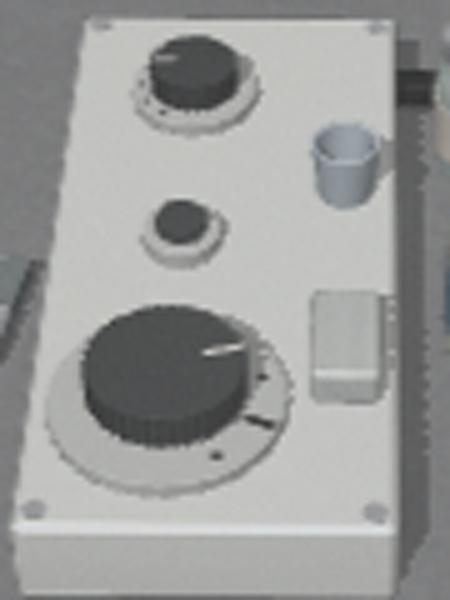

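The crops show the large dial at crop (534,231), its pointer end at (524,172), and the bar mark at (565,160), so the pointer is at the second dot. The start button is at (340,218) and the smaller dial at (147,206).

```bash
python3 - <<'E'
from h import *
def dark(n,box):
    im=cv2.imread(f"pics/{n}0.png");x,y,w,h=box
    g=(im[y:y+h,x:x+w].max(2)<95).astype(np.uint8)
    k,l,s,c=cv2.connectedComponentsWithStats(g);i=1+np.argmax(s[1:,4])
    cs,_=cv2.findContours((l==i).astype(np.uint8),0,1);hh=cv2.convexHull(cs[0])
    (cx,cy),r=cv2.minEnclosingCircle(hh);M=cv2.moments(hh)
    return x+M['m10']/M['m00'],y+M['m01']/M['m00'],s[i],r
for nm,b,z in(("prog",(268,203,38,36),98),("start",(240,211,16,15),82),("spin",(198,205,22,22),90)):
    u,v,s,r=dark("top",b);print(nm,u,v,s,r,ray("top",u,v,z))
D=ray("top",*dark("top",(268,203,38,36))[:2],98)
px=lambda a,b:(180+(a+.5)/5-.5,175+(b+.5)/5-.5)
for nm,p,z in(("ptr",px(523,172),98),("bar",px(565,160),70),("d0",px(475,181),70),("d3",px(600,195),70)):
    q=ray("top",*p,z)-D;print(nm,q[:2],np.hypot(*q[:2]),np.degrees(np.arctan2(q[1],q[0])))
# side check: circle centers
ps=lambda a,b:(180+(a+.5)/5-.5,135+(b+.5)/5-.5)
print("side prog",ray("side",*ps(165,362),98),"start",ray("side",*ps(180,221),82),"spin",ray("side",*ps(194,70),90))
E
```

```text
prog 286.1699550017307 220.51332641052267 [  6   4  25  27 477] 13.764307975769043 [ 487.4057677  -100.36504827   98.        ]
start 247.3453815261044 218.61847389558233 [ 4  4  8  8 52] 4.038197040557861 [493.38431333  38.3918058   82.        ]
spin 208.77572016460906 215.9269547325103 [  4   4  15  15 167] 7.590481281280518 [501.46976435 176.51569457  90.        ]
ptr [41.0142912  7.1038561] 41.62495470450282 9.826392485336326
bar [ 51.77309104 -25.89825448] 57.88931283980762 -26.575416615712836
d0 [35.78319978 39.87858858] 53.57927970224781 48.09825796084905
d3 [ 26.42543626 -51.46291739] 57.85097707133792 -62.82018162195078
side prog [ 487.10042681 -101.65495945   98.        ] start [494.31073621  34.34998898  82.        ] spin [503.1211555 170.2552956  90.       ]
```

arm_command --rows '[{"dx":-0.5,"dy":-0.5},{"dx":-0.85,"dy":-0.83},{"dx":-0.85,"dy":-0.83},{"dx":-0.85,"dy":-0.83},{"dx":-0.85,"dy":-0.83}]' --hand -1 --newtons 20

```text
$.rows[0]: bad value
```

arm_command --rows '[{"dx":-0.85,"dy":-0.83},{"dx":-0.85,"dy":-0.83},{"dx":-0.85,"dy":-0.83},{"dx":-0.85,"dy":-0.83},{"dx":-0.85,"dy":-0.83}]'

```text
$.rows[0]: bad value
```

arm_command --rows '[{"dx":-0.85,"dy":-0.83},{"dx":-0.85,"dy":-0.83},{"dx":-0.85,"dy":-0.83},{"dx":-0.85,"dy":-0.83},{"dx":-0.85,"dy":-0.83}]'

```text
$.rows[0]: bad value
```

arm_command --rows '[{"dx":-0.85,"dy":-0.83},{"dx":-0.85,"dy":-0.83},{"dx":-0.5,"dy":-0.5},{},{}]'

```text
$.rows[0]: bad value
```

```bash
cat > st.py <<'E'
from h import *
import sys
s=bot.state();R=s["ee_rot"];p=s["eef_pos"]
print(s["clock"],p.round(1),np.round(R,3).tolist(),np.round(s["qpos"],1),np.round(s["wrist_force"],1),s["opening"])
if len(sys.argv)>3:
    print("units",(R.T@(np.array(list(map(float,sys.argv[1:4])))-p)/30).round(3))
E
python3 st.py 515.5 -91.7 231
```

```text
0.1 [254.1 570.7 230.8] [[-0.914, 0.407, -0.0], [0.407, 0.914, -0.001], [-0.0, -0.001, -1.0]] [-70.   29.9  -2.1  91.7   1.2  58.5  -6.5] [-0.2  0.4  0.1] 1.0013363327762923
units [-1.6941e+01 -1.6628e+01  1.1000e-02]
```

Every row must list all six keys.

arm_command --rows '[{"dx":-0.5,"dy":-0.5,"dz":0,"wx":0,"wy":0,"wz":0},{"dx":-0.85,"dy":-0.83,"dz":0,"wx":0,"wy":0,"wz":0},{"dx":-0.85,"dy":-0.83,"dz":0,"wx":0,"wy":0,"wz":0},{"dx":-0.85,"dy":-0.83,"dz":0,"wx":0,"wy":0,"wz":0},{"dx":-0.85,"dy":-0.83,"dz":0,"wx":0,"wy":0,"wz":0}]' --hand -1 --newtons 20

```text
clock: 0.6
eef_pos: [314.7, 417.2, 231.1]
ee_rot: [[-0.914, 0.407, -0.0], [0.407, 0.914, -0.0], [0.0, -0.0, -1.0]]
wrist_force: [0.7, 0.4, -0.5]
opening: 0.142
gripper_force: 0.0
```

arm_command --rows '[{"dx":-0.85,"dy":-0.83,"dz":0,"wx":0,"wy":0,"wz":0},{"dx":-0.85,"dy":-0.83,"dz":0,"wx":0,"wy":0,"wz":0},{"dx":-0.85,"dy":-0.83,"dz":0,"wx":0,"wy":0,"wz":0},{"dx":-0.85,"dy":-0.83,"dz":0,"wx":0,"wy":0,"wz":0},{"dx":-0.85,"dy":-0.83,"dz":0,"wx":0,"wy":0,"wz":0}]'

```text
clock: 1.1
eef_pos: [380.5, 251.6, 231.2]
ee_rot: [[-0.914, 0.407, -0.0], [0.407, 0.914, -0.0], [0.0, -0.0, -1.0]]
wrist_force: [-0.5, 0.2, -0.4]
opening: -0.001
gripper_force: 0.0
```

arm_command --rows '[{"dx":-0.85,"dy":-0.83,"dz":0,"wx":0,"wy":0,"wz":0},{"dx":-0.85,"dy":-0.83,"dz":0,"wx":0,"wy":0,"wz":0},{"dx":-0.85,"dy":-0.83,"dz":0,"wx":0,"wy":0,"wz":0},{"dx":-0.85,"dy":-0.83,"dz":0,"wx":0,"wy":0,"wz":0},{"dx":-0.85,"dy":-0.83,"dz":0,"wx":0,"wy":0,"wz":0}]'

```text
clock: 1.6
eef_pos: [446.3, 86.0, 231.3]
ee_rot: [[-0.914, 0.407, -0.0], [0.407, 0.914, -0.0], [0.0, -0.0, -1.0]]
wrist_force: [1.3, 0.1, -0.4]
opening: -0.002
gripper_force: 0.0
```

arm_command --rows '[{"dx":-0.85,"dy":-0.83,"dz":0,"wx":0,"wy":0,"wz":0},{"dx":-0.85,"dy":-0.83,"dz":0,"wx":0,"wy":0,"wz":0},{"dx":-0.85,"dy":-0.83,"dz":0,"wx":0,"wy":0,"wz":0},{"dx":0,"dy":0,"dz":0,"wx":0,"wy":0,"wz":0},{"dx":0,"dy":0,"dz":0,"wx":0,"wy":0,"wz":0}]'

```text
clock: 2.1
eef_pos: [485.5, -12.4, 231.0]
ee_rot: [[-0.913, 0.408, -0.001], [0.408, 0.913, -0.0], [0.001, -0.0, -1.0]]
wrist_force: [0.1, 1.3, -0.5]
opening: -0.002
gripper_force: 0.0
```

```bash
python3 st.py 515.5 -91.7 130
```

```text
2.1 [485.5 -12.4 231. ] [[-0.913, 0.408, -0.001], [0.408, 0.913, -0.0], [0.001, -0.0, -1.0]] [-14.6  17.5  11.2 112.6  -4.4  50.3  64.9] [ 0.1  1.3 -0.5] -0.001671073282761149
units [-1.993 -2.006  3.367]
```

arm_command --rows '[{"dx":-0.67,"dy":-0.67,"dz":0.4,"wx":0,"wy":0,"wz":0},{"dx":-0.67,"dy":-0.67,"dz":0.8,"wx":0,"wy":0,"wz":0},{"dx":-0.65,"dy":-0.67,"dz":1,"wx":0,"wy":0,"wz":0},{"dx":0,"dy":0,"dz":0.8,"wx":0,"wy":0,"wz":0},{"dx":0,"dy":0,"dz":0.4,"wx":0,"wy":0,"wz":0}]'

```text
clock: 2.6
eef_pos: [514.7, -90.5, 127.4]
ee_rot: [[-0.914, 0.406, -0.003], [0.406, 0.914, 0.0], [0.003, -0.001, -1.0]]
wrist_force: [0.1, 0.2, -0.3]
opening: -0.0
gripper_force: 0.0
```

```bash
python3 st.py 515.5 -91.7 98; python3 - <<'E'
from h import *
for n,b in(("top",(230,175,100,80)),("side",(170,125,110,110))):
    i=bot.capture(n);x,y,w,hh=b
    cv2.imwrite(f"pics/d_{n}.png",cv2.resize(i[y:y+hh,x:x+w],None,fx=5,fy=5,interpolation=cv2.INTER_CUBIC))
E
```

```text
2.6 [514.7 -90.5 127.4] [[-0.914, 0.406, -0.003], [0.406, 0.914, 0.0], [0.003, -0.001, -1.0]] [ -4.3  29.5  10.4 112.7  -8.2  38.6  77.3] [ 0.1  0.2 -0.3] -0.00021541018060589517
units [-0.043 -0.026  0.979]
```

View pics/d_side.png

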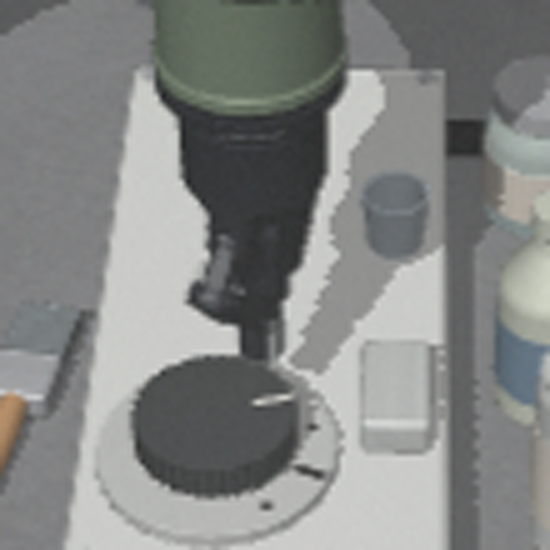

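The shut finger hangs over the rear part of the dial, tip at about (260,350) in the crop, with the pointer still at the second dot. Next I descend to contact.

arm_command --rows '[{"dx":-0.03,"dy":-0.03,"dz":0.4,"wx":0,"wy":0,"wz":0},{"dx":0,"dy":0,"dz":0.35,"wx":0,"wy":0,"wz":0},{"dx":0,"dy":0,"dz":0.15,"wx":0,"wy":0,"wz":0},{"dx":0,"dy":0,"dz":0.05,"wx":0,"wy":0,"wz":0},{"dx":0,"dy":0,"dz":0,"wx":0,"wy":0,"wz":0}]'

```text
clock: 3.2
eef_pos: [516.1, -92.4, 100.8]
ee_rot: [[-0.914, 0.407, -0.0], [0.407, 0.914, 0.0], [0.0, -0.0, -1.0]]
wrist_force: [-0.3, -1.4, 0.0]
opening: -0.003
gripper_force: 0.0
```

arm_command --rows '[{"dx":0,"dy":0,"dz":0.03,"wx":0,"wy":0,"wz":0},{"dx":0,"dy":0,"dz":0.03,"wx":0,"wy":0,"wz":0},{"dx":0,"dy":0,"dz":0,"wx":0,"wy":0,"wz":0}]'

```text
clock: 3.5
eef_pos: [516.2, -92.4, 99.1]
ee_rot: [[-0.914, 0.407, 0.0], [0.407, 0.914, 0.0], [-0.0, 0.0, -1.0]]
wrist_force: [-0.2, -0.0, -0.2]
opening: -0.003
gripper_force: 0.0
```

arm_command --rows '[{"dx":0,"dy":0,"dz":0.03,"wx":0,"wy":0,"wz":0},{"dx":0,"dy":0,"dz":0.03,"wx":0,"wy":0,"wz":0},{"dx":0,"dy":0,"dz":0,"wx":0,"wy":0,"wz":0}]'

```text
clock: 3.8
eef_pos: [516.3, -92.4, 97.3]
ee_rot: [[-0.914, 0.407, 0.0], [0.407, 0.914, -0.0], [-0.0, 0.0, -1.0]]
wrist_force: [0.1, -0.5, 3.7]
opening: 0.0
gripper_force: 1.9
```

arm_command --rows '[{"dx":0,"dy":0,"dz":0.03,"wx":0,"wy":0,"wz":0},{"dx":0,"dy":0,"dz":0,"wx":0,"wy":0,"wz":0}]'

```text
clock: 4.0
eef_pos: [516.3, -92.4, 96.4]
ee_rot: [[-0.914, 0.407, 0.0], [0.407, 0.914, -0.0], [-0.0, 0.0, -1.0]]
wrist_force: [0.1, -0.0, 4.6]
opening: -0.001
gripper_force: 2.4
```

arm_command --rows '[{"dx":0,"dy":0,"dz":0.04,"wx":0,"wy":0,"wz":0},{"dx":0,"dy":0,"dz":0.04,"wx":0,"wy":0,"wz":0},{"dx":0,"dy":0,"dz":0,"wx":0,"wy":0,"wz":0}]'

```text
clock: 4.3
eef_pos: [516.4, -92.4, 94.0]
ee_rot: [[-0.914, 0.407, 0.001], [0.407, 0.914, -0.0], [-0.0, 0.0, -1.0]]
wrist_force: [0.2, 0.5, 7.9]
opening: -0.001
gripper_force: 3.8
```

arm_command --rows '[{"dx":-0.033,"dy":-0.041,"dz":0,"wx":0,"wy":0,"wz":0.5},{"dx":-0.033,"dy":-0.041,"dz":0,"wx":0,"wy":0,"wz":0.5},{"dx":-0.033,"dy":-0.041,"dz":0,"wx":0,"wy":0,"wz":0.5},{"dx":-0.033,"dy":-0.041,"dz":0,"wx":0,"wy":0,"wz":0.5},{"dx":-0.033,"dy":-0.041,"dz":0,"wx":0,"wy":0,"wz":0.5}]'

```text
clock: 4.8
eef_pos: [518.0, -100.1, 94.2]
ee_rot: [[-0.776, 0.631, 0.001], [0.631, 0.776, 0.0], [-0.001, 0.001, -1.0]]
wrist_force: [1.5, 1.2, 7.8]
opening: 0.001
gripper_force: 3.7
```

arm_command --rows '[{"dx":-0.033,"dy":-0.041,"dz":0,"wx":0,"wy":0,"wz":0.5},{"dx":-0.033,"dy":-0.041,"dz":0,"wx":0,"wy":0,"wz":0.5},{"dx":-0.033,"dy":-0.041,"dz":0,"wx":0,"wy":0,"wz":0.5},{"dx":-0.033,"dy":-0.041,"dz":0,"wx":0,"wy":0,"wz":0.5},{"dx":-0.033,"dy":-0.041,"dz":0,"wx":0,"wy":0,"wz":0.5}]'

```text
clock: 5.3
eef_pos: [517.5, -108.3, 94.4]
ee_rot: [[-0.586, 0.81, 0.002], [0.81, 0.586, -0.001], [-0.002, 0.001, -1.0]]
wrist_force: [3.4, -0.7, 6.5]
opening: -0.001
gripper_force: 3.6
```

arm_command --rows '[{"dx":-0.033,"dy":-0.041,"dz":0,"wx":0,"wy":0,"wz":0.5},{"dx":0,"dy":0,"dz":0,"wx":0,"wy":0,"wz":0}]'

```text
clock: 5.5
eef_pos: [517.1, -110.0, 94.4]
ee_rot: [[-0.543, 0.84, 0.002], [0.84, 0.543, -0.001], [-0.002, 0.001, -1.0]]
wrist_force: [4.4, -1.8, 6.5]
opening: 0.002
gripper_force: 3.6
```

```bash
python3 st.py; python3 - <<'E'
from h import *
x,y,w,hh=170,125,110,110
i=bot.capture("side")
cv2.imwrite("pics/e.png",cv2.resize(i[y:y+hh,x:x+w],None,fx=5,fy=5,interpolation=cv2.INTER_CUBIC))
E
```

```text
5.5 [ 517.1 -110.    94.4] [[-0.543, 0.84, 0.002], [0.84, 0.543, -0.001], [-0.002, 0.001, -1.0]] [ -7.9  34.1  18.5 113.4 -18.   35.1  55.3] [ 4.4 -1.8  6.5] 0.0022704537239488292
```

View pics/e.png

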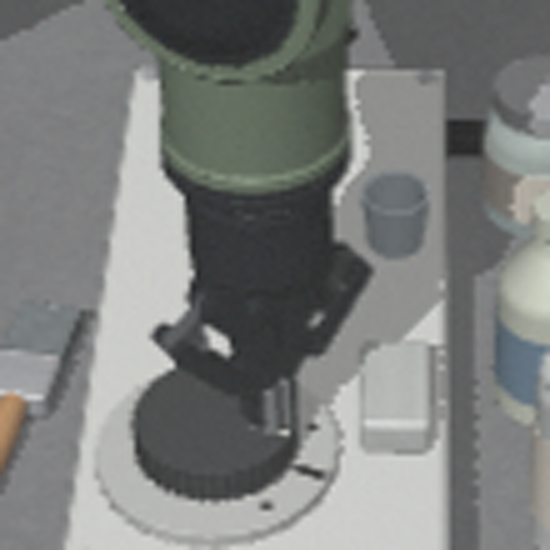

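The finger has gone about 34° round and the side force now pulls forward, so the detent is passed. Next I lift straight up and check.

arm_command --rows '[{"dx":0,"dy":0,"dz":-0.1,"wx":0,"wy":0,"wz":0},{"dx":0,"dy":0,"dz":-0.2,"wx":0,"wy":0,"wz":0},{"dx":0,"dy":0,"dz":-0.6,"wx":0,"wy":0,"wz":0},{"dx":0,"dy":0,"dz":-0.6,"wx":0,"wy":0,"wz":0},{"dx":0,"dy":0,"dz":0,"wx":0,"wy":0,"wz":0}]'

```text
clock: 6.05
eef_pos: [516.6, -109.7, 140.7]
ee_rot: [[-0.545, 0.839, 0.002], [0.839, 0.545, -0.0], [-0.001, 0.002, -1.0]]
wrist_force: [0.3, 1.0, 0.2]
opening: 0.001
gripper_force: 0.0
```

```bash
python3 st.py 494 37 135; python3 - <<'E'
from h import *
x,y,w,hh=170,125,110,110
i=bot.capture("side")
cv2.imwrite("pics/f.png",cv2.resize(i[y:y+hh,x:x+w],None,fx=5,fy=5,interpolation=cv2.INTER_CUBIC))
E
```

```text
6.05 [ 516.6 -109.7  140.7] [[-0.545, 0.839, 0.002], [0.839, 0.545, -0.0], [-0.001, 0.002, -1.0]] [ -9.8  29.9  20.9 111.9 -15.8  40.8  53.6] [0.3 1.  0.2] 0.0006046489386798724
units [4.511 2.029 0.188]
```

View pics/f.png

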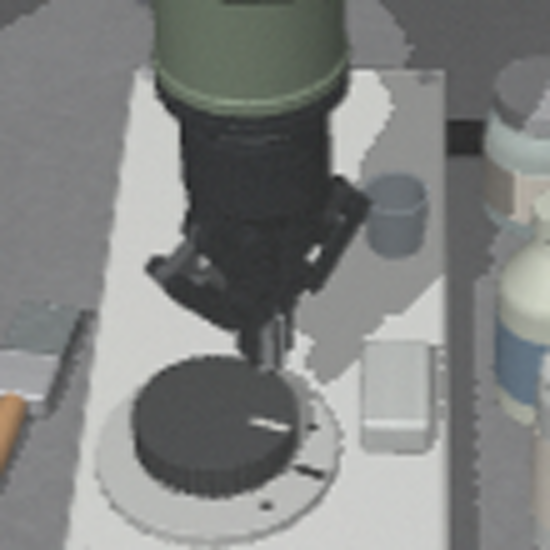

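The pointer now runs from (250,420) to (290,430) in the crop, and the bar mark is at (310,470). I'll compute the angle.

```bash
python3 - <<'E'
from h import *
p=lambda a,b:(170+(a+.5)/5-.5,125+(b+.5)/5-.5)
C=np.array([487.2,-101,0])
for nm,q,z in(("in",p(250,421),98),("end",p(290,430),98),("bar",p(311,471),70),("d1",p(313,427),70),("d3",p(265,506),70)):
    d=ray("side",*q,z)-C;print(nm,d[:2].round(1),np.degrees(np.arctan2(d[1],d[0])).round(1))
for th in(9.8,-8,-26.4): 
    q=proj("side",C+[44*np.cos(np.radians(th)),44*np.sin(np.radians(th)),98]);print(th,(q-[170,125])*5+2)
E
```

```text
in [19.1 -8.6] -24.1
end [ 41.  -16.5] -22.0
bar [ 51.8 -21.1] -22.1
d1 [53.7 13.5] 14.1
d3 [ 26.2 -46.5] -60.6
9.8 [293.65841719 399.32873212]
-8 [294.4430075  416.53499729]
-26.4 [287.22399396 434.01900504]
```

The pointer (-22°) is in line with the bar (-22°). Now over to the start button.

arm_command --rows '[{"dx":0.9,"dy":0.4,"dz":0,"wx":0,"wy":0,"wz":0},{"dx":0.9,"dy":0.4,"dz":0,"wx":0,"wy":0,"wz":0},{"dx":0.9,"dy":0.4,"dz":0,"wx":0,"wy":0,"wz":0},{"dx":0.9,"dy":0.4,"dz":0,"wx":0,"wy":0,"wz":0},{"dx":0.9,"dy":0.4,"dz":0,"wx":0,"wy":0,"wz":0}]'

```text
clock: 6.6
eef_pos: [492.0, 37.5, 138.2]
ee_rot: [[-0.545, 0.839, -0.001], [0.839, 0.545, -0.0], [0.0, -0.001, -1.0]]
wrist_force: [1.1, 0.6, 0.1]
opening: 0.002
gripper_force: 0.0
```

arm_command --rows '[{"dx":0,"dy":0,"dz":0.5,"wx":0,"wy":0,"wz":0},{"dx":0,"dy":0,"dz":0.6,"wx":0,"wy":0,"wz":0},{"dx":0,"dy":0,"dz":0.3,"wx":0,"wy":0,"wz":0},{"dx":0,"dy":0,"dz":0,"wx":0,"wy":0,"wz":0}]'

```text
clock: 7.0
eef_pos: [491.9, 36.0, 95.6]
ee_rot: [[-0.544, 0.839, -0.003], [0.839, 0.544, -0.001], [0.001, -0.003, -1.0]]
wrist_force: [0.3, -0.2, -0.2]
opening: 0.004
gripper_force: 0.0
```

```bash
python3 st.py 494 37 83; python3 - <<'E'
from h import *
x,y,w,hh=170,125,110,110
i=bot.capture("side")
cv2.imwrite("pics/g.png",cv2.resize(i[y:y+hh,x:x+w],None,fx=5,fy=5,interpolation=cv2.INTER_CUBIC))
E
```

```text
7.0 [491.9  36.   95.6] [[-0.544, 0.839, -0.003], [0.839, 0.544, -0.001], [0.001, -0.003, -1.0]] [-25.1  31.7  18.8 118.3 -18.1  32.9  39.4] [ 0.3 -0.2 -0.2] 0.003914924041782323
units [-0.011  0.077  0.421]
```

View pics/g.png

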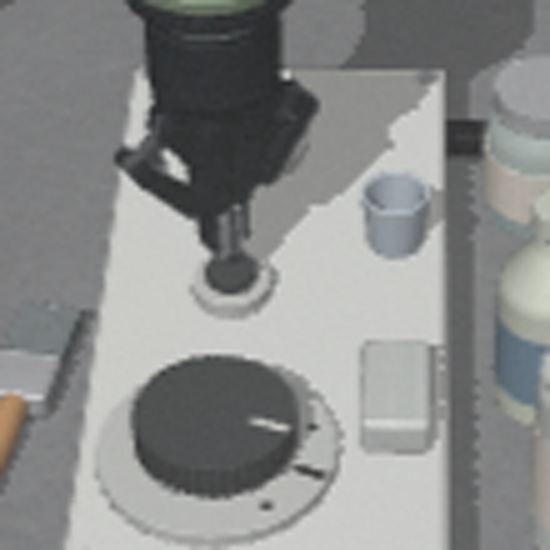

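The finger stands just above the button at (232,272), and the dial is unchanged. Now I press.

arm_command --rows '[{"dx":0,"dy":0.07,"dz":0.3,"wx":0,"wy":0,"wz":0},{"dx":0,"dy":0,"dz":0.15,"wx":0,"wy":0,"wz":0},{"dx":0,"dy":0,"dz":0.1,"wx":0,"wy":0,"wz":0},{"dx":0,"dy":0,"dz":0.06,"wx":0,"wy":0,"wz":0},{"dx":0,"dy":0,"dz":0,"wx":0,"wy":0,"wz":0}]'

```text
clock: 7.55
eef_pos: [494.8, 37.5, 78.6]
ee_rot: [[-0.545, 0.839, 0.0], [0.839, 0.545, 0.0], [-0.0, 0.0, -1.0]]
wrist_force: [0.1, 1.9, 2.9]
opening: -0.002
gripper_force: 1.7
```

arm_command --rows '[{"dx":0,"dy":0,"dz":0.05,"wx":0,"wy":0,"wz":0},{"dx":0,"dy":0,"dz":0.03,"wx":0,"wy":0,"wz":0},{"dx":0,"dy":0,"dz":0,"wx":0,"wy":0,"wz":0}]'

```text
clock: 7.85
eef_pos: [494.8, 37.5, 76.3]
ee_rot: [[-0.545, 0.839, 0.0], [0.839, 0.545, 0.0], [-0.0, 0.0, -1.0]]
wrist_force: [0.5, 0.9, 4.9]
opening: -0.001
gripper_force: 2.3
```

arm_command --rows '[{"dx":0,"dy":0,"dz":0.02,"wx":0,"wy":0,"wz":0},{"dx":0,"dy":0,"dz":0.01,"wx":0,"wy":0,"wz":0},{"dx":0,"dy":0,"dz":0,"wx":0,"wy":0,"wz":0}]'

```text
clock: 8.15
eef_pos: [494.8, 37.6, 75.9]
ee_rot: [[-0.545, 0.839, 0.001], [0.839, 0.545, 0.0], [0.0, 0.001, -1.0]]
wrist_force: [-4.6, 1.8, 17.2]
opening: -0.002
gripper_force: 9.0
```

The button is at its bottom stop (17 N). Now I release.

arm_command --rows '[{"dx":0,"dy":0,"dz":-0.1,"wx":0,"wy":0,"wz":0},{"dx":0,"dy":0,"dz":-0.3,"wx":0,"wy":0,"wz":0},{"dx":0,"dy":0,"dz":-0.8,"wx":0,"wy":0,"wz":0},{"dx":0,"dy":0,"dz":-0.8,"wx":0,"wy":0,"wz":0},{"dx":0,"dy":0,"dz":-0.5,"wx":0,"wy":0,"wz":0}]'

```text
clock: 8.65
eef_pos: [494.7, 37.2, 152.0]
ee_rot: [[-0.544, 0.839, 0.001], [0.839, 0.544, 0.0], [-0.0, 0.001, -1.0]]
wrist_force: [0.0, 1.4, -0.3]
opening: 0.0
gripper_force: 0.0
```

arm_command --rows '[{"dx":0,"dy":0,"dz":0,"wx":0,"wy":0,"wz":0},{"dx":0,"dy":0,"dz":0,"wx":0,"wy":0,"wz":0},{"dx":0,"dy":0,"dz":0,"wx":0,"wy":0,"wz":0}]'

```text
clock: 8.95
eef_pos: [494.2, 37.4, 149.7]
ee_rot: [[-0.545, 0.839, -0.001], [0.839, 0.545, -0.0], [0.0, -0.001, -1.0]]
wrist_force: [-0.2, -0.7, -0.0]
opening: 0.004
gripper_force: 0.0
```

```bash
python3 - <<'E'
from h import *
x,y,w,hh=170,125,110,110
i=bot.capture("side")
cv2.imwrite("pics/k.png",cv2.resize(i[y:y+hh,x:x+w],None,fx=5,fy=5,interpolation=cv2.INTER_CUBIC))
E
```

```text
(no output)
```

View pics/k.png

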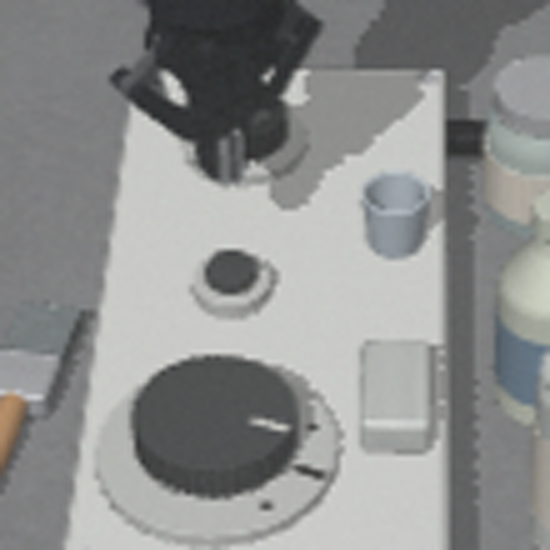

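The button is back up at (232,270), the pointer is still at the bar at (290,430), and the gripper is clear of everything.

```bash
python3 -c "
from rig import bot
print(bot.job_done())"
```

```text
the job is handed in; nothing more can be done
None
```

I turned the large dial to the long bar mark, pressed the start button to its bottom stop and let it spring back, then handed the job in at about 9 s; the hand-in gave no verdict.

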